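# Make up two assembly kits

### The job

Make up the two kits for the assembly line, one part upright in the middle of each pocket. Long tray, starting from the pocket next to the tab: the rectangular housing, then the flat battery cell, then the finned heat sink; short tray: the round housing in the pocket next to the tab and the thin cylindrical cell in the other. Leave the fat cylindrical cell in its place in the stock and do not disturb the screwdriver or the bottle.

Things in the scene. Friction and masses are not known exactly. Their poses are not given: they have to be found in the camera images.
- rect_housing: Rectangular white plastic housing, an open-topped box 48 (x) x 36 (y) x 24 mm high, walls 3 mm. Starts upright among the other parts, 80 to 130 mm from its neighbours, any yaw, in the wide black stock tray in mid-bench (floor 3 mm, rim 13 mm above the bench). Origin: centre of its underside; z up.
- round_housing: Round white plastic housing, an open-topped cup 44 mm in diameter, 24 mm high, wall 3 mm. Starts upright among the other parts, 80 to 130 mm from its neighbours, any yaw, in the wide black stock tray in mid-bench (floor 3 mm, rim 13 mm above the bench). Origin: centre of its underside; z up.
- flat_cell: Flat rectangular battery cell in an aluminium can, 46 (x) x 16 (y) x 34 mm high, terminals on top. Starts upright among the other parts, 80 to 130 mm from its neighbours, any yaw, in the wide black stock tray in mid-bench (floor 3 mm, rim 13 mm above the bench). Origin: centre of its underside; z up.
- thin_cell: Thin cylindrical steel battery cell, 17 mm in diameter, 34 mm high, standing on end. Starts upright among the other parts, 80 to 130 mm from its neighbours, any yaw, in the wide black stock tray in mid-bench (floor 3 mm, rim 13 mm above the bench). Origin: centre of its underside; z up.
- heat_sink: Square aluminium heat sink, 32 x 32 x 24 mm high, six upright fins running along its x; solid to the grip on all four sides. Starts upright among the other parts, 80 to 130 mm from its neighbours, any yaw, in the wide black stock tray in mid-bench (floor 3 mm, rim 13 mm above the bench). Origin: centre of its underside; z up.
- fat_cell: Fat cylindrical steel battery cell, 28 mm in diameter, 34 mm high, standing on end; belongs to neither kit. Starts upright among the other parts, 80 to 130 mm from its neighbours, any yaw, in the wide black stock tray in mid-bench (floor 3 mm, rim 13 mm above the bench). Origin: centre of its underside; z up.
- long_tray: Long grey kit tray, 210 (x) x 72 (y) mm, three pockets in a row. Fixed; floor and walls 3 mm thick, wall tops 13 mm above the bench; pockets 66 x 66 mm inside. Origin: centre of underside; x along the row to the flat tab (34 wide, 24 long) on one end, pointing away from the robot within 13 degrees. Pocket centres x = +69 (at tab), 0, -69 mm, y = 0. Left or right of the stock.
- short_tray: Short grey kit tray, 141 (x) x 72 (y) mm, two pockets in a row. Fixed; floor and walls 3 mm thick, wall tops 13 mm above the bench; pockets 66 x 66 mm inside. Origin: centre of underside; x along the row to the flat tab (34 wide, 24 long) on one end, pointing away from the robot within 13 degrees. Pocket centres x = +34.5 (at tab), -34.5 mm, y = 0. Across the stock from the long one.
- screwdriver: Bystander: a screwdriver 170 mm long lying across the bench beyond the stock tray. Origin: under the middle of its length; x along it towards the blade.
- bottle: Bystander: a white plastic bottle 50 mm in diameter, 110 mm tall with blue cap, standing off the far left corner of the stock tray. Origin: centre of its underside.
Not all that is in view belongs to the job. Leave any orange look-alike of the heat_sink alone. Leave any pink look-alike of the round_housing alone.

How it is judged (in metres and radians):
At the end, for the whole second after the job is handed in: Each of the five parts stands upright (within 0.15 rad) on the floor of its own pocket, within 13 mm of the pocket's centre along and across the tray, and is at rest; the fat cell, the screwdriver and the bottle are within 20 mm of where they started (x of rect_housing in the frame of long_tray between 0.056 and 0.082 m and y of rect_housing in the frame of long_tray between -0.013 and 0.013 m and z of each of rect_housing, flat_cell, heat_sink in the frame of long_tray below 0.006 m and angle between each of rect_housing, flat_cell, heat_sink, round_housing, thin_cell's own z axis and vertical below 0.15 rad and linear speed of each of rect_housing, flat_cell, heat_sink, round_housing, thin_cell below 0.02 m/s and angular speed of each of rect_housing, flat_cell, heat_sink, round_housing, thin_cell below 0.2 rad/s and x of flat_cell in the frame of long_tray between -0.013 and 0.013 m and y of flat_cell in the frame of long_tray between -0.013 and 0.013 m and x of heat_sink in the frame of long_tray between -0.082 and -0.056 m and y of heat_sink in the frame of long_tray between -0.013 and 0.013 m and x of round_housing in the frame of short_tray between 0.0215 and 0.0475 m and y of round_housing in the frame of short_tray between -0.013 and 0.013 m and z of each of round_housing, thin_cell in the frame of short_tray below 0.006 m and x of thin_cell in the frame of short_tray between -0.0475 and -0.0215 m and y of thin_cell in the frame of short_tray between -0.013 and 0.013 m and distance of each of fat_cell, screwdriver, bottle from where it was at the start of the episode below 0.02 m); the robot touches nothing.
It fails at once if the fat cell is displaced by more than 20 mm (distance of fat_cell from where it was at the start of the episode above 0.02 m).
It fails at once if the screwdriver is displaced by more than 20 mm (distance of screwdriver from where it was at the start of the episode above 0.02 m).
It fails at once if the bottle is displaced by more than 20 mm (distance of bottle from where it was at the start of the episode above 0.02 m).
It also fails if it takes over 120 s, if anything falls off the work surface, if the arm or the gripper's body presses on something with over 40 N, if the wrist force passes 120 N, or if a joint passes its speed limit or range.

### The arm

A 6-joint arm with a two-finger parallel gripper is mounted at the origin on the work surface. World frame = base frame: x ahead of the robot, y to its left, z up, the work surface at z = 0. Lengths are in m, angles in degrees, forces in N, time in s.
With the tool pointing down it reaches from about 0.325 to 1 m from the base axis. Payload 5.1 kg.
Tool frame: the origin (TCP) lies on the centre line of the jaws, within the pads' length; the fingertips stand ahead of it and the grasp point (between the pads) lies 11 mm behind it (nose_length is the z of the fingertips in the tool frame, in m); z points along the fingers, y is the line along which they close (so a half turn about z gives the same grasp; the last joint's range is limited). The gripper opens to 85 mm and grips with 20 to 120 N. Pads are 22 mm wide; open, the fingers measure 114 mm over their backs; the gripper's body (76 mm by 85 mm) begins 54 mm behind the grasp point. The pads swing forward as they close: fully open they stand 13 mm farther back than shut.
Start: joints at [-69.649, 7.093, 94.555, -0, 78.352, -4.733], TCP at [0.276, -0.589, 0.239] pointing down, gripper open.
Joint ranges: [-149.61, 149.61], [-58.7, 133.49], [1.44, 155.28], [-77.14, 257.14], [18.33, 153.61], [-166.67, 166.67]. Speed limits (degrees/s): [147.25, 147.25, 180, 180, 180, 180].

### API

Orientations are given as [roll, pitch, yaw] about the fixed x, y, z axes, in that order (R = Rz(yaw) Ry(pitch) Rx(roll)).
In Python, from plant import * gives the robot as it stands. The module is installed in compiled form; this text tells all that it offers.
- The arm moves only by the shell command python3 -m creep 'ROWS' [FORCE]. ROWS is JSON, a list of rows, each a list of 5 numbers: the shift along the world's x, y, z in mm, then the turn about the world's z in rad, then the opening in per cent of the stroke, from 0 (shut) to 100 (fully open). In form: [[tx, ty, tz, roll, jaw], ...]. A call has 1 to 10 rows; each row is the pose to reach, as a shift and turn from the pose commanded when the call began; what a row does not reach only later rows make up. A row lasts 1/12 s, in which the tool goes at most 41.7 mm and 7.16 degrees, less where a joint would pass 70% of its speed; a pose out of reach is approached as far as the arm can. A call with a gripper value outside its range is refused whole. The fingers move at their own pace and stop on an object; FORCE is the grip in N (left out, the last holds). Time passes only in rows, so rows that repeat a pose let the fingers close. It gives the time, the measured TCP pose, the force, the opening and the grip force at its end, in the units of the state.
- sense(): the state, without advancing time (a new reading comes with each control period).
- grab_frame(name): name is "side" or "top" or "wrist"; returns a dict with "frame" (400x640x3 uint8, red, green, blue), "vertical_fov" (degrees; the focal length in pixels is half the picture's height over the tangent of half this angle, whatever the lens; pixels are square), "cx", "cy" (the principal point, pixels), "R" (3x3) and "t" (3): a world point X has camera coordinates R X + t; the wrist camera has in their place "mount" (4x4, takes a point from camera to tool coordinates, whose origin is the TCP and whose axes are the flange's). Camera axes: x right, y down, z forward; pixel columns grow to the right and rows downward; lengths in m; the calibration is good to about 2 mm. A picture is of the moment at which its call begins: read the wrist's pose just before it. There is no depth.
- sign_off(): hands the job in; it is judged then, once.
The state is a dict: "time": time; "qpos": joint angles; "qvel": joint speeds; "joint_efforts": joint torques, N m; "eef_pos": TCP position; "ee_rot": TCP orientation; "contact_force": force on the tool from outside, world axes, zero at the start; "wrist_torque": the same for the moment, N m; "grip_width": finger opening in m; "grasp_force": force on a finger pad.
Only numpy, scipy, OpenCV 4.12 (cv2) and the standard library are available. Lean on these libraries where they do the work, as an engineer would, in place of code of your own. Each camera call takes 0.05 s, during which the arm holds its last target. There are 200 camera calls.

## Working session

There is one attempt and no reset: what is moved stays moved. The work goes in short steps, Python scripts to look and compute and a shell command to move; the robot and the scene stay as the last step left them, time stands still between calls to the robot, and variables do not carry over. Pictures are saved under pics/ and viewed, at most 14 in all, crops included, and the job is handed in when it is done.

```bash
mkdir -p pics; python3 - <<'E'
from plant import *
import cv2
s=sense();print(s['time'],s['eef_pos'],s['ee_rot'],s['grip_width'])
try: print(nose_length)
except Exception as e: print(e)
for n in("top","side"):
    f=grab_frame(n);cv2.imwrite(f"pics/{n}0.png",f['frame'][...,::-1]);print(n,{k:v for k,v in f.items() if k!='frame'})
E
```

```text
0.0 [ 0.27532046 -0.58814851  0.23804727] [-1.79882054e+02 -9.82798356e-03  2.50821560e+01] 0.08558822750459037
0.008
top {'vertical_fov': 57.3978025408582, 'cx': 319.2632356440345, 'cy': 197.1850310427371, 'R': array([[ 4.67700800e-03, -9.99560385e-01, -2.92773429e-02],
       [-9.88154090e-01, -1.28616400e-04, -1.53464908e-01],
       [ 1.53393677e-01,  2.96482828e-02, -9.87720284e-01]]), 't': array([0.01249244, 0.60039439, 0.85520667])}
side {'vertical_fov': 49.788796809928684, 'cx': 323.4523282856025, 'cy': 197.63993941329284, 'R': array([[-0.89582755, -0.44435958,  0.00612856],
       [-0.22329661,  0.43815638, -0.87072247],
       [ 0.38422861, -0.78138566, -0.49173654]]), 't': array([0.5607157 , 0.17677616, 0.64769731])}
```

View pics/top0.png

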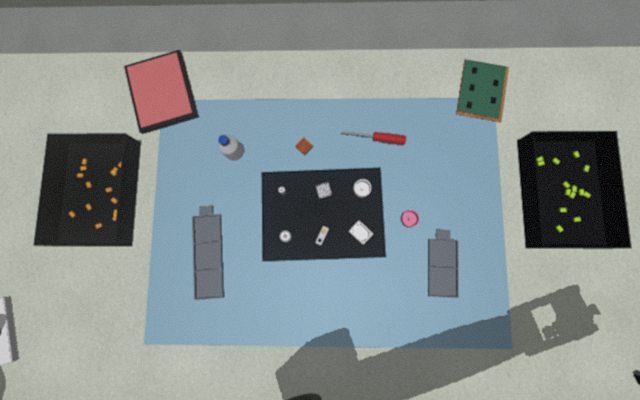

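View pics/side0.png

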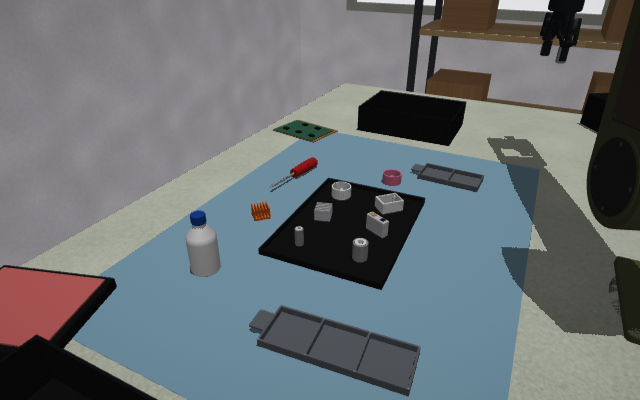

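Top view: the parts are in the black stock tray, with thin cell (281,190), heat sink (323,190), round housing (362,187), fat cell (285,236), flat cell (322,235) and rect housing (361,232). Look-alikes: orange sink (304,146) and pink cup (409,218), both outside the stock. For the round housing it's white (362,187) over pink (409,218). For the sink it's grey (323,190) over orange (304,146). For the thin cell it's the narrow one at (281,190) over fat (285,236). The long tray is on the left (208,255) and the short one on the right (443,265), tabs on the far side. I'll get coarse positions and check in a close crop.

```bash
cat > h.py <<'E'
from plant import *
import cv2, numpy as np
from scipy.spatial.transform import Rotation as Rn
def cam(name):
    s=sense(); f=grab_frame(name); im=f['frame']
    fl=im.shape[0]/2/np.tan(np.radians(f['vertical_fov'])/2)
    if name=='wrist':
        W=np.eye(4); W[:3,:3]=Rn.from_euler('xyz',s['ee_rot'],degrees=True).as_matrix(); W[:3,3]=s['eef_pos']
        C=W@f['mount']; Rc,o=C[:3,:3],C[:3,3]
    else: Rc=f['R'].T; o=-Rc@f['t']
    def ray(p,z):
        p=np.atleast_2d(np.asarray(p,float)); d=np.c_[(p[:,0]-f['cx'])/fl,(p[:,1]-f['cy'])/fl,np.ones(len(p))]@Rc.T
        return (o+d*((z-o[2])/d[:,2])[:,None])[:,:2]
    def proj(X):
        c=(np.atleast_2d(X)-o)@Rc; return c[:,:2]/c[:,2:]*fl+[f['cx'],f['cy']]
    return im,ray,proj
E
python3 - <<'E'
from h import *
im,ray,proj=cam('top')
for n,p,z in [('thin',(281,189),.037),('sink',(323,190),.027),('round',(362,187),.027),('fat',(285,236),.037),('flat',(322,235),.037),('rect',(361,232),.027),
 ('stock TL',(262,173),.013),('BR',(386,257),.013),('bottle',(231,152),0),('pink',(409,218),.02)]: print(n,ray(p,z)[0].round(3))
hsv=cv2.cvtColor(im,cv2.COLOR_RGB2HSV); print(hsv[255,208],hsv[265,443])
m=((hsv[...,1]<60)&(hsv[...,2]>60)&(hsv[...,2]<120)).astype(np.uint8);m[:,:170]=0;m[:,480:]=0;m[:200]=0;m[310:]=0
for c in cv2.findContours(m,0,2)[0]:
    if cv2.contourArea(c)>300:
        x,y,w,h=cv2.boundingRect(c);M=cv2.moments(c);print((x,y,w,h),ray((M['m10']/M['m00'],M['m01']/M['m00']),.01))
cv2.imwrite('pics/crop0.png',cv2.resize(im[120:310,180:480],None,fx=2.6,fy=2.6,interpolation=2)[...,::-1])
E
```

```text
thin [0.623 0.11 ]
sink [0.622 0.005]
round [ 0.629 -0.093]
fat [0.505 0.098]
flat [0.508 0.007]
rect [ 0.516 -0.089]
stock TL [0.669 0.164]
BR [ 0.455 -0.152]
bottle [0.73  0.251]
pink [ 0.552 -0.21 ]
[105  26 118] [117  19 122]
(428, 230, 30, 67) [[ 0.43424141 -0.2907233 ]]
(193, 206, 31, 93) [[0.49569848 0.30278889]]
```

View pics/crop0.png

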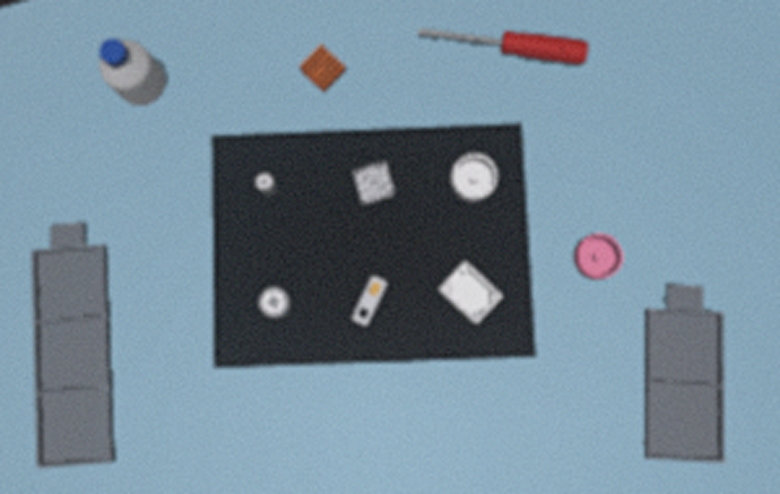

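The crop confirms the choices: white cup (473,177), grey sink (373,183), narrow cell (264,181), fat cell (273,301). First a close look above the short tray, then above the stock and the long tray.

```bash
python3 -m creep '[[17,33,20,-0.1,100],[34,66,40,-0.2,100],[51,99,60,-0.3,100],[68,132,80,-0.438,100],[85,165,100,-0.438,100],[102,198,100,-0.438,100],[119,231,100,-0.438,100],[136,264,100,-0.438,100],[150,295,100,-0.438,100],[150,295,100,-0.438,100]]'
python3 -m creep '[[0,0,0,0,100],[0,0,0,0,100]]'
python3 - <<'E'
from h import *
s=sense();print(s['time'],s['eef_pos'],s['ee_rot'])
im,ray,proj=cam('wrist');cv2.imwrite('pics/w1.png',im[...,::-1])
for X in [(.434,-.29,.01),(.516,-.089,.027)]: print(proj(X))
print(ray([(320,200),(0,0),(640,400)],.01))
E
```

```text
time: 0.98
eef_pos: [0.4273, -0.2892, 0.3394]
ee_rot: [-179.9, -0.1, 0.3]
contact_force: [-0.9, -0.4, 0.3]
grip_width: 0.0852
grasp_force: 0.0
time: 1.15
eef_pos: [0.4254, -0.2938, 0.3391]
ee_rot: [180.0, 0.0, 0.0]
contact_force: [-0.0, 0.2, -0.1]
grip_width: 0.0857
grasp_force: 0.0
1.15 [ 0.42541263 -0.29376164  0.33905219] [1.79991084e+02 3.07721848e-02 1.23483246e-02]
[[313.63156047 153.39372358]]
[[157.37710422  91.2900569 ]]
[[ 3.66009349e-01 -2.99161419e-01]
 [ 6.24967815e-01  1.01138816e-01]
 [ 2.39227216e-04 -8.64572034e-01]]
```

View pics/w1.png

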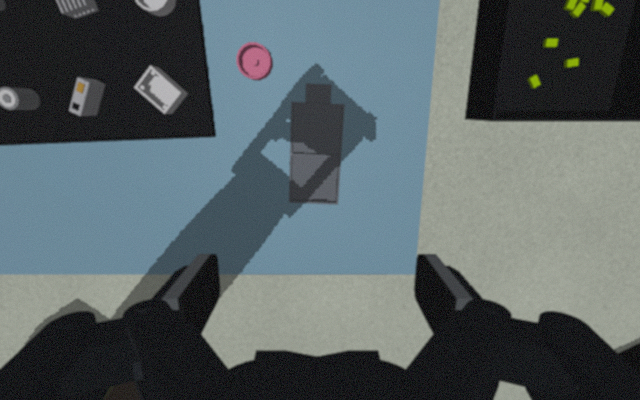

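Wrist view: the short tray's corners are near (292,103), (344,104), (338,202), (290,202), and the divider is at row 153. Next is the stock.

```bash
python3 - <<'E'
from h import *
im,ray,proj=cam('wrist')
c=ray([(292,103.5),(344,104),(338,202),(290,202)],.013);print(c.round(4),c.mean(0))
a=(c[0]+c[1]-c[2]-c[3]);print(np.degrees(np.arctan2(a[1],a[0])),np.linalg.norm(a)/2)
t=ray([(318.5,84)],0);print(t)
E
python3 -m creep '[[9,37,-6,0,100],[18,74,-12,0,100],[27,111,-18,0,100],[36,148,-24,0,100],[45,185,-30,0,100],[54,222,-36,0,100],[63,259,-42,0,100],[75,295,-50,0,100],[75,295,-50,0,100],[75,295,-50,0,100]]'
python3 - <<'E'
from h import *
im,ray,proj=cam('wrist');cv2.imwrite('pics/w2.png',im[...,::-1]);np.save('w2.npy',im)
E
```

```text
[[ 0.501  -0.2617]
 [ 0.5003 -0.3314]
 [ 0.3636 -0.3257]
 [ 0.3636 -0.2559]] [ 0.43212688 -0.29366536]
-2.417452271524356 0.13717070519969252
[[ 0.5265594  -0.29726923]]
time: 2.08
eef_pos: [0.5006, 0.0018, 0.2884]
ee_rot: [180.0, 0.1, 0.1]
contact_force: [-0.1, -0.1, -0.3]
grip_width: 0.0854
grasp_force: 0.0
```

View pics/w2.png

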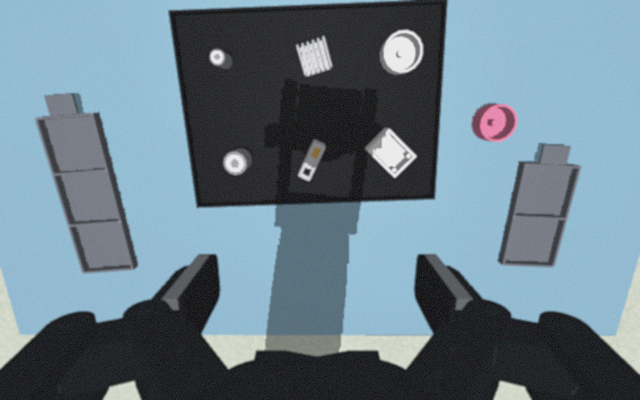

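All is in view: long tray corners (37,119), (98,113), (136,267), (84,272); short tray (519,163), (580,166), (554,265), (499,262); parts in the stock at rows 35–180. I'll enlarge the stock to get yaws.

```bash
python3 - <<'E'
from h import *
im=np.load('w2.npy')
cv2.imwrite('pics/c2.png',cv2.resize(im[15:195,190:440],None,fx=3.2,fy=3.2,interpolation=2)[...,::-1])
_,ray,proj=cam('wrist')
for n,c in (('long',[(37,119),(98,113),(136,267),(84,272)]),('short',[(519,163),(580,166),(554,265),(499,262)])):
    c=ray(c,.013);a=(c[0]+c[1]-c[2]-c[3])/2;b=(c[0]+c[3]-c[1]-c[2])/2;L=np.linalg.norm(a);u=a/L;m=c.mean(0)
    print(n,m.round(4),'yaw',np.degrees(np.arctan2(u[1],u[0])),L,np.linalg.norm(b))
    for k in ((.069,0,-.069) if n=='long' else (.0345,-.0345)): print('  pocket',(m+k*u).round(4))
E
```

```text
long [0.4588 0.2928] yaw 4.579494023742635 0.2051592726429429 0.07431017555248445
  pocket [0.5276 0.2983]
  pocket [0.4588 0.2928]
  pocket [0.3901 0.2873]
short [ 0.4338 -0.2898] yaw -2.2078048411272975 0.1366250265044624 0.07685603914960752
  pocket [ 0.4682 -0.2912]
  pocket [ 0.3993 -0.2885]
```

View pics/c2.png

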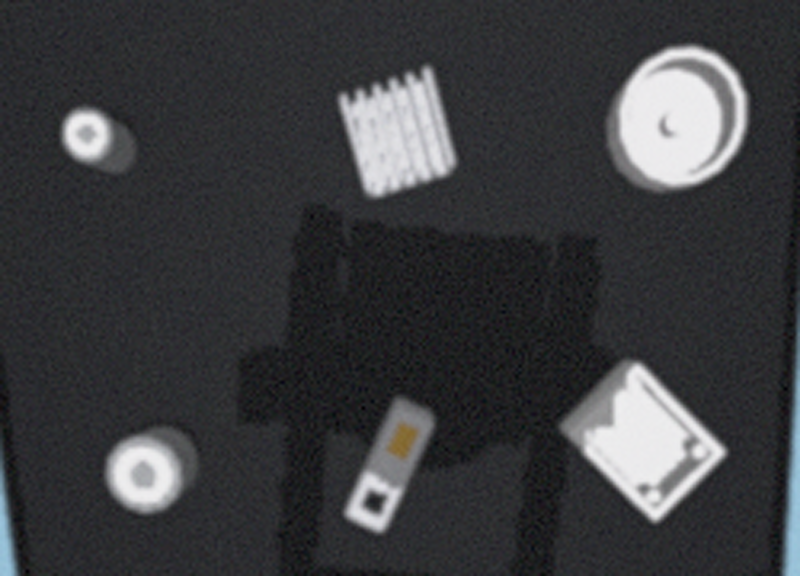

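The enlargement shows the top faces: thin (87,134), sink corners (340,93), (432,68), (456,165), (372,197), cup rim centre (683,115), flat corners (400,397), (436,413), (384,533), (345,515), rect corners (632,360), (726,452), (657,522), (560,425).

```bash
python3 - <<'E'
from h import *
_,ray,proj=cam('wrist');print(sense()['eef_pos'])
g=lambda P,z: ray(np.array(P,float)/3.2+[190,15],z)
print('thin',g([(87,134)],.037),'fat',g([(144,473)],.037),'round',g([(683,115)],.027))
for n,P,z in (('sink',[(340,93),(432,68),(456,165),(372,197)],.027),('flat',[(400,397),(436,413),(384,533),(345,515)],.037),('rect',[(632,360),(726,452),(657,522),(560,425)],.027)):
    c=g(P,z);a=(c[0]+c[1]-c[2]-c[3])/2;b=(c[1]+c[2]-c[0]-c[3])/2;an=lambda v:np.degrees(np.arctan2(v[1],v[0]))
    print(n,c.mean(0).round(4),'a len',np.linalg.norm(a),an(a),'b',np.linalg.norm(b),an(b))
E
```

```text
[ 5.00669563e-01 -2.29887855e-04  2.89597714e-01]
thin [[0.62415417 0.10739505]] fat [[0.5083563  0.09600413]] round [[ 0.63135374 -0.0970391 ]]
sink [0.6262 0.0011] a len 0.03375940445813919 16.599727977787477 b 0.03198453229879077 -73.37190700312813
flat [0.511  0.0048] a len 0.04831051006708432 -24.389598298136878 b 0.015178969590992512 -114.62819881173905
rect [ 0.5187 -0.0903] a len 0.03553124372549478 -44.624117345011925 b 0.052004618698976574 -133.04388592480143
```

```bash
python3 -m creep '[[6,-30,-20,0.12,75],[12,-60,-40,0.24,75],[18,-90,-70,0.36,75],[18,-90,-100,0.48,75],[18,-90,-130,0.6,75],[18,-90,-160,0.7,75],[18,-90,-180,0.8,75],[18,-90,-200,0.8,75],[18,-90,-200,0.8,75],[18,-90,-200,0.8,75]]' 40
python3 - <<'E'
from h import *
im,ray,proj=cam('wrist');print(sense()['eef_pos']);cv2.imwrite('pics/w3.png',im[...,::-1])
E
```

```text
time: 3.07
eef_pos: [0.5176, -0.09, 0.0888]
ee_rot: [-179.9, 0.1, 45.7]
contact_force: [-0.1, -0.5, 0.1]
grip_width: 0.0636
grasp_force: 0.0
[ 0.51886349 -0.09005451  0.09028309]
```

View pics/w3.png

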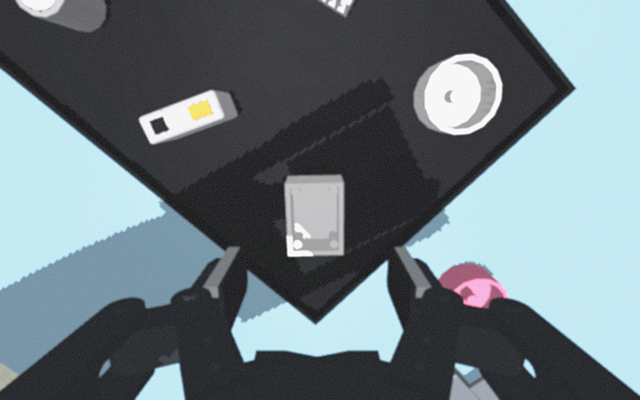

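The housing is square between the jaws: its edges are at columns 285 and 344, and the pads are symmetric about 318. Descend and grip.

```bash
python3 -m creep '[[0,0,-35,0,75],[0,0,-65,0,75],[0,0,-70,0,75],[0,0,-70,0,75],[0,0,-70,0,35],[0,0,-70,0,35],[0,0,-70,0,35],[0,0,-70,0,35],[0,0,-70,0,35],[0,0,-70,0,35]]' 40
python3 - <<'E'
from h import *
im,ray,proj=cam('wrist');cv2.imwrite('pics/w4.png',im[...,::-1])
E
```

```text
time: 3.95
eef_pos: [0.5209, -0.0894, 0.0223]
ee_rot: [179.7, -0.1, 45.8]
contact_force: [-0.6, 0.0, 6.1]
grip_width: 0.035
grasp_force: 41.7
```

```bash
python3 -m creep '[[0,0,40,0,35],[0,0,80,0,35],[0,10,110,0,35],[2,45,120,-0.12,35],[2,85,120,-0.24,35],[4,125,120,-0.36,35],[4,165,120,-0.48,35],[5,205,120,-0.6,35],[5,245,120,-0.72,35],[6,285,120,-0.72,35]]'
python3 -m creep '[[0,40,0,0,35],[0,80,0,0,35],[0,103,0,0,35],[0,103,0,0,35],[0,103,0,0,35]]'
python3 - <<'E'
from h import *
s=sense();print(s['eef_pos'],s['ee_rot'],s['grip_width'])
im,ray,proj=cam('wrist');cv2.imwrite('pics/w5.png',im[...,::-1]);print(proj([(.5276,.2983,.013),(.4588,.2928,.013),(.39,.287,.013)]))
E
```

```text
time: 4.83
eef_pos: [0.5243, 0.186, 0.1404]
ee_rot: [-180.0, -0.1, 4.3]
contact_force: [1.5, 0.0, -0.3]
grip_width: 0.0348
grasp_force: 40.9
time: 5.25
eef_pos: [0.5242, 0.2886, 0.14]
ee_rot: [180.0, -0.0, 4.7]
contact_force: [-0.6, -0.6, -0.2]
grip_width: 0.0348
grasp_force: 40.9
[0.52417572 0.28855797 0.13995438] [ 1.79995631e+02 -4.30236712e-02  4.72367933e+00] 0.03477848839429683
[[304.43364649 191.1969409 ]
 [305.00706298 267.85339421]
 [305.83208018 335.20883568]]
```

View pics/w5.png

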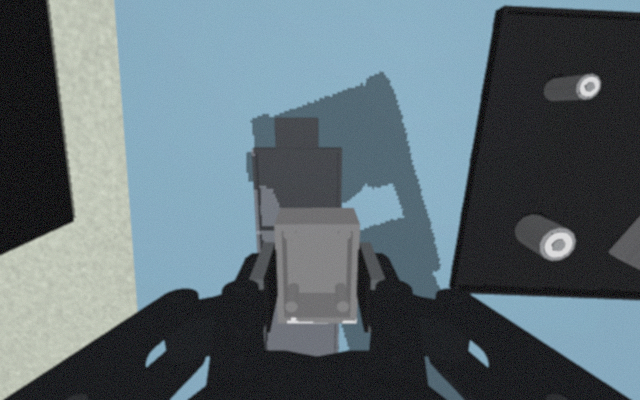

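Held housing at (316,265). The tray's far edge runs (257,150) to (340,149), and the first divider is at row ~231 on the left.

```bash
python3 - <<'E'
from h import *
im,ray,proj=cam('wrist')
c=ray([(257,150),(340,149),(258,231)],.013);print(c);m=c[:2].mean(0)
b=c[0]-c[1];print(np.linalg.norm(b),np.degrees(np.arctan2(b[1],b[0]))-90)
a=np.radians(4.6);u=np.array([np.cos(a),np.sin(a)])
for k in(.036,.105,.174):print(m-k*u)
print(ray([(297,118)],0))
# held part far top edge
print(ray([(275,212),(358,211)],.143))
E
```

```text
[[0.55808749 0.33687099]
 [0.56417074 0.27162491]
 [0.48995506 0.33384481]]
0.06552904760062647 5.326600639510147
[0.52524507 0.30136079]
[0.45646733 0.29582706]
[0.38768959 0.29029334]
[[0.58470808 0.30770166]]
[[0.55027852 0.3064211 ]
 [0.55351357 0.27194753]]
```

```bash
python3 -m creep '[[0,11,-35,0,35],[0,11,-75,0,35],[0,11,-105,0,35],[0,11,-117,0,35],[0,11,-117,0,35],[0,11,-117,0,35],[0,11,-117,0,52],[0,11,-117,0,56],[0,11,-117,0,56],[0,11,-117,0,56]]'
python3 -m creep '[[0,0,20,0,56],[0,0,60,0,56],[0,0,100,0,56],[-30,-10,130,0,56],[-60,-20,130,0,56],[-60,-20,130,0,56],[-60,-20,130,0,56]]'
python3 - <<'E'
from h import *
s=sense();print(s['eef_pos'])
im,ray,proj=cam('wrist');cv2.imwrite('pics/w6.png',im[...,::-1])
E
```

```text
time: 6.18
eef_pos: [0.5246, 0.2982, 0.0228]
ee_rot: [-180.0, -0.0, 4.6]
contact_force: [0.5, 0.3, -0.1]
grip_width: 0.048
grasp_force: 0.0
time: 6.77
eef_pos: [0.4633, 0.2781, 0.1527]
ee_rot: [-180.0, -0.1, 4.6]
contact_force: [0.2, -0.5, 0.4]
grip_width: 0.0475
grasp_force: 0.0
[0.46325495 0.27807593 0.15265706]
```

View pics/w6.png

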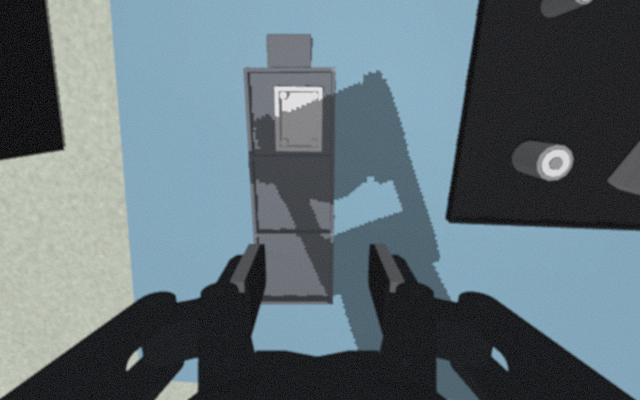

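Tray corners (245,69), (335,69), (332,303), (258,302). The housing's top runs (275,87) to (323,87) to (322,152) to (277,152) and looks a bit right of centre.

```bash
python3 - <<'E'
from h import *
im,ray,proj=cam('wrist')
c=ray([(245,69),(335,69),(332,303),(258,302)],.013);m=c.mean(0);a=(c[0]+c[1]-c[2]-c[3])/2;b=(c[0]+c[3]-c[1]-c[2])/2;u=a/np.linalg.norm(a)
print(m,np.linalg.norm(a),np.linalg.norm(b),np.degrees(np.arctan2(u[1],u[0])))
for k in(.069,0,-.069):print(m+k*u)
h=ray([(275,87),(323,87),(322,152),(277,152)],.027).mean(0);d=h-m;print('housing',h,'tray frame',d@u,d@[-u[1],u[0]])
E
```

```text
[0.45831163 0.2979392 ] 0.20610504504949675 0.06993764813078755 4.6582278486444
[0.52708372 0.30354282]
[0.45831163 0.2979392 ]
[0.38953955 0.29233558]
housing [0.52344122 0.29590219] tray frame 0.06474901854466363 -0.007319578872083161
```

It's within tolerance but 7 mm off sideways, so I'll regrip and shift it.

```bash
python3 -m creep '[[35,12,-10,0,56],[60,20,-40,0,56],[60,20,-80,0,56],[60,20,-115,0,56],[60,20,-130,0,56],[60,20,-130,0,56],[60,20,-130,0,35],[60,20,-130,0,35],[60,20,-130,0,35],[60,20,-130,0,35]]'
python3 -m creep '[[0,0,6,0,35],[2,4,6,0,35],[4,7,6,0,35],[4,7,6,0,35],[4,7,0,0,35],[4,7,0,0,35],[4,7,0,0,52],[4,7,0,0,56],[4,7,0,0,56]]'
python3 -m creep '[[0,0,20,0,56],[0,0,60,0,56],[0,0,100,0,56],[-30,-10,130,0,56],[-60,-20,130,0,56],[-60,-20,130,0,56],[-60,-20,130,0,56]]'
python3 - <<'E'
from h import *
im,ray,proj=cam('wrist');print(sense()['eef_pos'])
m=(im.min(2)>125).astype(np.uint8);m[:,:240]=0;m[:,340:]=0;m[:60]=0;m[165:]=0
p=proj([(.5271,.3035,.013)])[0];print('pocket px',p)
c=max(cv2.findContours(cv2.morphologyEx(m,3,np.ones((5,5))),0,2)[0],key=cv2.contourArea);print(cv2.boundingRect(c));r=cv2.minAreaRect(c);print(r,ray([r[0]],.027))
E
```

```text
time: 7.7
eef_pos: [0.5245, 0.2983, 0.022]
ee_rot: [180.0, 0.0, 4.6]
contact_force: [0.6, 0.2, -0.7]
grip_width: 0.035
grasp_force: 40.9
time: 8.45
eef_pos: [0.5283, 0.3053, 0.0223]
ee_rot: [180.0, 0.0, 4.6]
contact_force: [-0.5, 0.3, -0.0]
grip_width: 0.0478
grasp_force: 0.0
time: 9.03
eef_pos: [0.4673, 0.285, 0.1527]
ee_rot: [-180.0, -0.1, 4.6]
contact_force: [-0.1, -0.4, 0.5]
grip_width: 0.0477
grasp_force: 0.0
[0.46814657 0.28525489 0.15238785]
pocket px [299.20123329 119.17860826]
(272, 88, 50, 65)
((296.5, 120.0), (64.0, 49.0), 90.0) [[0.52677368 0.30483096]]
```

```bash
python3 -m creep '[[6,-40,0,-0.1,50],[12,-80,0,-0.2,50],[18,-120,0,-0.3,50],[24,-160,0,-0.4,50],[30,-200,0,-0.508,50],[36,-240,0,-0.508,50],[43,-280,-20,-0.508,50],[43,-280,-50,-0.508,50],[43,-280,-60,-0.508,50],[43,-280,-60,-0.508,50]]'
python3 - <<'E'
from h import *
s=sense();print(s['eef_pos'],s['ee_rot'])
im,ray,proj=cam('wrist');cv2.imwrite('pics/w7.png',im[...,::-1]);print(proj([(.511,.005,.037)]))
E
```

```text
time: 9.92
eef_pos: [0.5089, 0.0051, 0.0881]
ee_rot: [179.9, 0.5, -24.6]
contact_force: [-0.2, 0.9, 0.3]
grip_width: 0.0425
grasp_force: 0.0
[0.50892141 0.00513756 0.08810784] [179.85604847   0.47233161 -24.62219619]
[[314.56724084 225.07146829]]
```

View pics/w7.png

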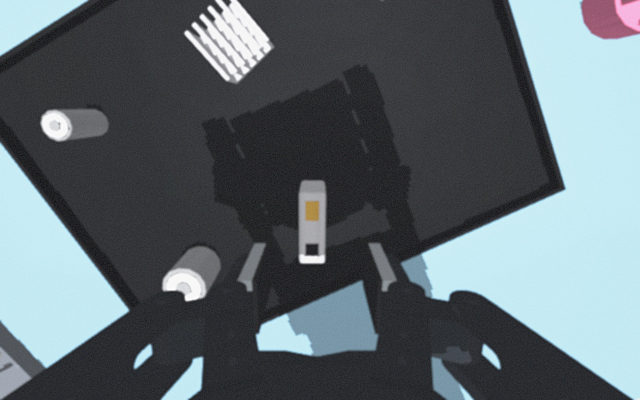

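The cell is square and centred between the pads at (313,222), and the fat cell at (190,275) is clear of the left finger.

```bash
python3 -m creep '[[1,0,-35,0,50],[1,0,-65,0,50],[1,0,-70,0,50],[1,0,-70,0,50],[1,0,-70,0,12],[1,0,-70,0,12],[1,0,-70,0,12],[1,0,-70,0,12],[1,0,-70,0,12],[1,0,-70,0,12]]' 40
python3 -m creep '[[0,0,0,0,12],[0,0,40,0,12],[0,0,80,0,12],[0,0,120,0,12],[-6,40,120,0.12,12],[-12,80,120,0.24,12],[-18,120,120,0.36,12],[-24,160,120,0.5,12],[-30,200,120,0.51,12],[-36,240,120,0.51,12]]'
python3 -m creep '[[-10,40,0,0,12],[-15,55,0,0,12],[-15,55,0,0,12],[-15,55,0,0,12]]'
python3 - <<'E'
from h import *
s=sense();print(s['eef_pos'],s['ee_rot'])
im,ray,proj=cam('wrist');cv2.imwrite('pics/w8.png',im[...,::-1])
E
```

```text
time: 10.8
eef_pos: [0.5146, 0.0054, 0.0251]
ee_rot: [-179.9, -0.3, -24.5]
contact_force: [-0.1, 1.5, 7.0]
grip_width: 0.0151
grasp_force: 40.8
time: 11.63
eef_pos: [0.4758, 0.2471, 0.1432]
ee_rot: [-180.0, -0.1, 4.7]
contact_force: [0.5, 0.4, 0.1]
grip_width: 0.0149
grasp_force: 39.9
time: 11.97
eef_pos: [0.461, 0.3009, 0.1427]
ee_rot: [180.0, -0.0, 4.8]
contact_force: [0.1, 0.3, -1.2]
grip_width: 0.0154
grasp_force: 39.8
[0.46098009 0.30092536 0.14266586] [ 1.79980592e+02 -2.38231729e-02  4.81114597e+00]
```

View pics/w8.png

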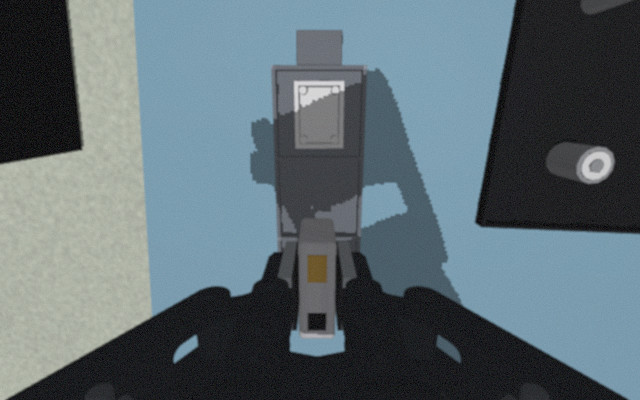

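The housing sits in the middle of pocket 1, (319,115). The cell is held straight at (317,275), so lower it into pocket 2.

```bash
python3 -m creep '[[-1,-1,-35,0,12],[-1,-1,-75,0,12],[-1,-1,-105,0,12],[-1,-1,-116,0,12],[-1,-1,-117,0,12],[-1,-1,-117,0,12],[-1,-1,-117,0,28],[-1,-1,-117,0,36],[-1,-1,-117,0,36],[-1,-1,-117,0,36]]'
python3 -m creep '[[0,0,20,0,36],[0,0,60,0,36],[0,0,100,0,36],[-30,-10,130,0,36],[-60,-20,130,0,36],[-60,-20,130,0,36],[-60,-20,130,0,36]]'
python3 - <<'E'
from h import *
s=sense();print(s['eef_pos'],s['ee_rot'])
im,ray,proj=cam('wrist');cv2.imwrite('pics/w9.png',im[...,::-1]);print(proj([(.4583,.298,.037),(.5271,.3035,.027)]))
E
```

```text
time: 12.85
eef_pos: [0.4607, 0.2993, 0.0259]
ee_rot: [-180.0, -0.1, 4.7]
contact_force: [-0.1, -0.4, 0.9]
grip_width: 0.0303
grasp_force: 0.0
time: 13.43
eef_pos: [0.3994, 0.2791, 0.1558]
ee_rot: [-180.0, -0.1, 4.7]
contact_force: [0.1, -0.3, -0.7]
grip_width: 0.0306
grasp_force: 0.0
[0.39943273 0.27914904 0.15575337] [-1.79967040e+02 -8.23937164e-02  4.72870297e+00]
[[297.37675143 121.20631088]
 [296.93474134  22.24291397]]
```

View pics/w9.png

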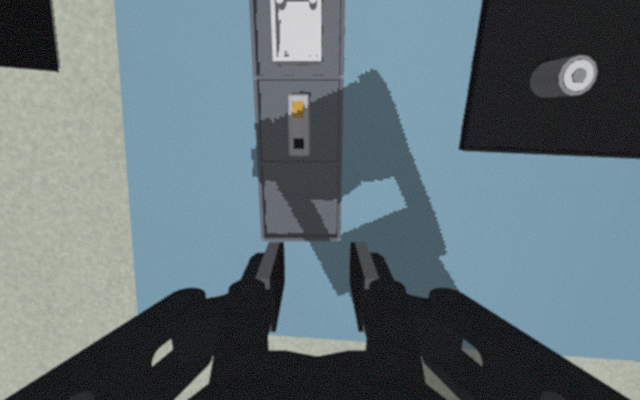

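The flat cell's top is at (299,125) against an expected (297,121), so it's in. Next is the heat sink, checked numerically.

```bash
python3 -m creep '[[25,-31,0,0.1,55],[50,-62,0,0.208,55],[75,-93,0,0.208,55],[100,-124,0,0.208,55],[125,-155,0,0.208,55],[150,-186,0,0.208,55],[175,-217,0,0.208,55],[200,-248,0,0.208,55],[227,-278,0,0.208,55],[227,-278,0,0.208,55]]'
python3 -m creep '[[0,0,-30,0,55],[0,0,-50,0,55],[0,0,-50,0,55]]'
cat >> h.py <<'E'
def blob(xy,z,R=35,thr=130):
    im,ray,proj=cam('wrist');p=proj([(*xy,z)])[0];q=proj([(xy[0]+R/1000,xy[1],z)])[0];r=np.hypot(*(q-p))
    m=(im.min(2)>thr).astype(np.uint8);mm=np.zeros_like(m);cv2.circle(mm,tuple(int(v) for v in p),int(r),1,-1);m=cv2.morphologyEx(m*mm,3,np.ones((7,7)))
    c=max(cv2.findContours(m,0,2)[0],key=cv2.contourArea);t=cv2.minAreaRect(c);b=ray(cv2.boxPoints(t),z)
    e=b[1]-b[0];f=b[2]-b[1];print('px',p.round(),t,'xy',b.mean(0).round(4),'sides',np.linalg.norm(e).round(4),np.linalg.norm(f).round(4),'ang',np.degrees(np.arctan2(e[1],e[0])).round(1))
    return im,t
E
python3 - <<'E'
from h import *
s=sense();print(s['eef_pos'],s['ee_rot']);blob((.626,.001),.027)
E
```

```text
time: 14.32
eef_pos: [0.6317, -0.0043, 0.154]
ee_rot: [179.9, -0.0, 16.3]
contact_force: [-1.3, 0.1, 0.0]
grip_width: 0.047
grasp_force: 0.0
time: 14.57
eef_pos: [0.6244, 0.0011, 0.0986]
ee_rot: [-179.8, 0.6, 16.6]
contact_force: [-1.7, -0.2, -0.3]
grip_width: 0.0471
grasp_force: 0.0
[0.62436145 0.00106351 0.09855499] [-179.7736979     0.57872823   16.55587556]
px [317. 214.] ((311.4999694824219, 208.49998474121094), (48.99999237060547, 52.99999237060547), 0.0) xy [0.6282 0.0054] sides 0.0364 0.0313 ang 15.1
```

```bash
python3 -m creep '[[1,2,-35,0,55],[1,2,-75,0,55],[1,2,-85,0,55],[1,2,-85,0,55],[1,2,-85,0,30],[1,2,-85,0,30],[1,2,-85,0,30],[1,2,-85,0,30],[1,2,-85,0,30],[1,2,-85,0,30]]' 40
python3 -m creep '[[0,0,0,0,30],[0,0,40,0,30],[0,0,80,0,30],[0,0,120,0,30],[-25,30,120,-0.1,30],[-50,60,120,-0.208,30],[-75,90,120,-0.208,30],[-100,120,120,-0.208,30],[-125,150,120,-0.208,30],[-150,180,120,-0.208,30]]'
```

```text
time: 15.45
eef_pos: [0.6297, 0.0033, 0.0224]
ee_rot: [179.9, -0.2, 16.6]
contact_force: [-0.2, 0.4, 5.5]
grip_width: 0.0309
grasp_force: 45.6
time: 16.28
eef_pos: [0.4768, 0.1843, 0.1403]
ee_rot: [-180.0, -0.0, 4.7]
contact_force: [0.6, 0.9, 0.2]
grip_width: 0.0306
grasp_force: 45.0
```

```bash
python3 -m creep '[[-29,37,0,0,30],[-58,74,0,0,30],[-87,111,0,0,30],[-87,111,0,0,30],[-87,111,-35,0,30],[-87,111,-75,0,30],[-87,111,-105,0,30],[-87,111,-117,0,30],[-87,111,-117,0,30],[-87,111,-117,0,30]]'
python3 -m creep '[[0,0,0,0,50],[0,0,0,0,52],[0,0,0,0,52],[0,0,20,0,52],[0,0,60,0,52],[0,0,100,0,52],[-10,-30,130,0,52],[-30,-50,130,0,52],[-30,-50,130,0,52],[-30,-50,130,0,52]]'
python3 - <<'E'
from h import *
s=sense();print(s['eef_pos'],s['ee_rot']);im,t=blob((.3895,.2923),.027,28);cv2.imwrite('pics/w10.png',im[...,::-1])
E
```

```text
time: 17.12
eef_pos: [0.3914, 0.2943, 0.0233]
ee_rot: [180.0, 0.0, 4.7]
contact_force: [1.1, -0.2, -0.4]
grip_width: 0.0306
grasp_force: 48.7
time: 17.95
eef_pos: [0.3611, 0.2439, 0.154]
ee_rot: [-179.9, -0.1, 4.6]
contact_force: [-0.3, -0.2, -0.9]
grip_width: 0.0442
grasp_force: 0.0
[0.36113503 0.24393807 0.15404424] [-1.79933774e+02 -1.29726842e-01  4.62506200e+00]
px [258. 157.] ((244.72125244140625, 156.818603515625), (39.64532470703125, 17.294940948486328), 86.18592071533203) xy [0.3887 0.3032] sides 0.0136 0.0315 ang -81.6
```

View pics/w10.png

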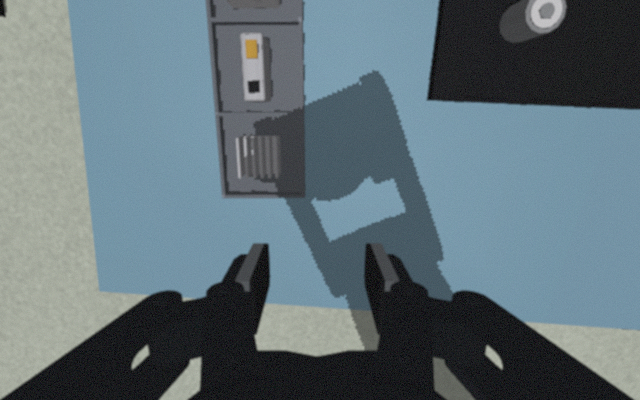

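The sink is in the middle of pocket 3, at (258,157) as predicted, and the flat cell at (253,67) is good. Next is the round housing.

```bash
python3 -m creep '[[25,-31,0,-0.06,72],[50,-62,0,-0.12,72],[75,-93,0,-0.12,72],[100,-124,0,-0.12,72],[125,-155,0,-0.12,72],[150,-186,0,-0.12,72],[175,-217,0,-0.12,72],[200,-248,0,-0.12,72],[225,-279,0,-0.12,72],[250,-310,0,-0.12,72]]'
python3 -m creep '[[20,-30,0,0,72],[20,-30,-20,0,72],[20,-30,-50,0,72],[20,-30,-50,0,72]]'
python3 - <<'E'
from h import *
s=sense();print(s['eef_pos'],s['ee_rot']);blob((.631,-.097),.027)
E
```

```text
time: 18.83
eef_pos: [0.6128, -0.0671, 0.1515]
ee_rot: [-180.0, 0.1, -2.2]
contact_force: [1.0, 0.4, -0.6]
grip_width: 0.0614
grasp_force: 0.0
time: 19.17
eef_pos: [0.628, -0.0952, 0.0951]
ee_rot: [-179.8, 0.7, -2.2]
contact_force: [-2.4, 0.5, -1.0]
grip_width: 0.0614
grasp_force: 0.0
[ 0.6280032  -0.09516857  0.09514761] [-179.84859063    0.71490631   -2.23280701]
px [319. 214.] ((314.5, 210.0), (70.0, 67.0), 90.0) xy [ 0.6328 -0.0943] sides 0.0418 0.0474 ang -92.2
```

```bash
python3 -m creep '[[1,1,-35,0,72],[1,1,-70,0,72],[1,1,-83,0,72],[1,1,-83,0,72],[1,1,-83,0,42],[1,1,-83,0,42],[1,1,-83,0,42],[1,1,-83,0,42],[1,1,-83,0,42],[1,1,-83,0,42]]' 30
python3 -m creep '[[0,0,0,0,42],[0,0,40,0,42],[0,0,80,0,42],[0,0,120,0,42],[-27,-33,120,0,42],[-54,-66,120,0,42],[-81,-99,120,0,42],[-108,-132,120,0,42],[-135,-165,120,0,42],[-164,-197,120,0,42]]'
python3 -m creep '[[0,0,0,0,42],[0,0,0,0,42],[0,0,0,0,42]]'
```

```text
time: 20.05
eef_pos: [0.6337, -0.0949, 0.0225]
ee_rot: [180.0, -0.2, -2.2]
contact_force: [-0.9, 0.4, 6.2]
grip_width: 0.0419
grasp_force: 31.0
time: 20.88
eef_pos: [0.4711, -0.2881, 0.1406]
ee_rot: [180.0, -0.0, -2.2]
contact_force: [0.5, -1.2, -0.7]
grip_width: 0.0422
grasp_force: 30.9
time: 21.13
eef_pos: [0.4725, -0.2869, 0.1404]
ee_rot: [-180.0, -0.0, -2.2]
contact_force: [0.9, -0.6, 0.5]
grip_width: 0.0422
grasp_force: 30.9
```

```bash
python3 -m creep '[[-5,-6,-35,0,42],[-5,-6,-75,0,42],[-5,-6,-105,0,42],[-5,-6,-117,0,42],[-5,-6,-117,0,42],[-5,-6,-117,0,42],[-5,-6,-117,0,58],[-5,-6,-117,0,61],[-5,-6,-117,0,61],[-5,-6,-117,0,61]]'
python3 -m creep '[[0,0,20,0,61],[0,0,60,0,61],[0,0,100,0,61],[-30,0,130,0,61],[-60,0,130,0,61],[-60,0,130,0,61],[-60,0,130,0,61]]'
python3 - <<'E'
from h import *
s=sense();print(s['eef_pos'],s['ee_rot']);im,t=blob((.467,-.2935),.027,30);cv2.imwrite('pics/w11.png',im[...,::-1])
E
```

```text
time: 21.97
eef_pos: [0.4681, -0.2931, 0.0241]
ee_rot: [180.0, -0.1, -2.2]
contact_force: [-0.7, 0.2, -0.2]
grip_width: 0.0522
grasp_force: 0.0
time: 22.55
eef_pos: [0.407, -0.2932, 0.1542]
ee_rot: [179.9, -0.1, -2.3]
contact_force: [-0.1, -0.2, -0.2]
grip_width: 0.0519
grasp_force: 0.0
[ 0.40696043 -0.29315509  0.15418152] [ 1.79931562e+02 -9.90830166e-02 -2.28327422e+00]Traceback (most recent call last):
  File "<stdin>", line 2, in <module>
  File "h.py", line 20, in blob
    c=max(cv2.findContours(m,0,2)[0],key=cv2.contourArea);t=cv2.minAreaRect(c);b=ray(cv2.boxPoints(t),z)
ValueError: max() iterable argument is empty
```

The view failed before any picture was made, probably because the cup is in shadow. I'll save it and look.

```bash
python3 - <<'E'
from h import *
im,ray,proj=cam('wrist');cv2.imwrite('pics/w11.png',im[...,::-1]);print(proj([(.4665,-.295,.027),(.3976,-.292,.013)]))
E
```

```text
[[315.55773582 122.35795265]
 [315.32434213 203.26771572]]
```

View pics/w11.png

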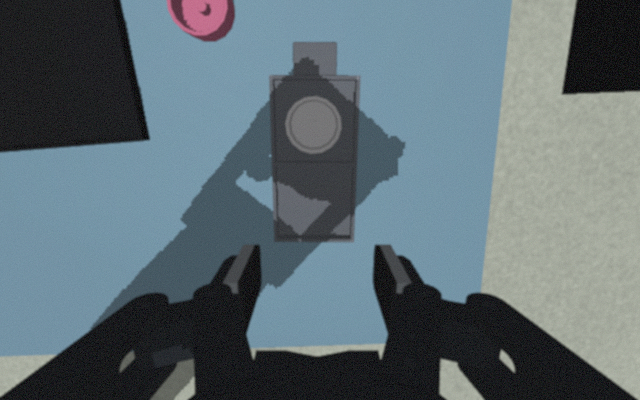

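The cup is at (313,124) inside pocket 1. Tray corners are (271,76), (360,76), (355,241), (275,241).

```bash
python3 - <<'E'
from h import *
im,ray,proj=cam('wrist');s=sense();print(s['eef_pos'])
c=ray([(271,76),(360,76),(355,241),(275,241)],.013);m=c.mean(0);a=(c[0]+c[1]-c[2]-c[3])/2;L=np.linalg.norm(a);u=a/L;print(m,L,np.degrees(np.arctan2(u[1],u[0])))
d=ray([(313,124)],.027)[0]-m;print(d@u,d@[-u[1],u[0]]);print('P2 cam',m-.0345*u,'P2 tcp',m-.0345*u+[.001,.002])
E
```

```text
[ 0.40784822 -0.29276635  0.15283573]
[ 0.43210253 -0.29307369] 0.13885711695134453 -2.437267028553971
0.03341006396066953 0.0017538344997092296
P2 cam [ 0.39763374 -0.29160656] P2 tcp [ 0.39863374 -0.28960656]
```

The cup is well placed. Last is the thin cell.

```bash
python3 -m creep '[[18,35,0,0,50],[36,70,0,0,50],[54,105,0,0,50],[72,140,0,0,50],[90,175,0,0,50],[108,210,0,0,50],[126,245,0,0,50],[144,280,0,0,50],[162,315,0,0,50],[180,350,0,0,50]]'
python3 -m creep '[[18,25,0,0,50],[37,50,0,0,50],[37,50,-20,0,50],[37,50,-50,0,50],[37,50,-50,0,50]]'
python3 - <<'E'
from h import *
s=sense();print(s['eef_pos'],s['ee_rot']);blob((.624,.107),.037,22,120);blob((.624,.107),.037,18,150)
E
```

```text
time: 23.53
eef_pos: [0.5884, 0.0598, 0.1522]
ee_rot: [180.0, 0.1, -2.1]
contact_force: [0.5, -1.4, 0.2]
grip_width: 0.0427
grasp_force: 0.0
time: 23.95
eef_pos: [0.6209, 0.1081, 0.0957]
ee_rot: [179.9, 0.7, -2.1]
contact_force: [-2.0, -0.7, -1.0]
grip_width: 0.0429
grasp_force: 0.0
[0.62087916 0.10812248 0.0957281 ] [179.91825575   0.69625123  -2.07908077]
px [317. 218.] ((313.0, 219.0), (24.0, 24.0), 90.0) xy [0.6236 0.1097] sides 0.0147 0.0157 ang -92.1
px [317. 218.] ((312.4000549316406, 219.80001831054688), (19.677398681640625, 20.57182502746582), 63.43495178222656) xy [0.6232 0.1097] sides 0.013 0.0128 ang -64.5
```

```bash
python3 -m creep '[[0,2,-35,0,50],[0,2,-70,0,50],[0,2,-81,0,50],[0,2,-81,0,50],[0,2,-81,0,12],[0,2,-81,0,12],[0,2,-81,0,12],[0,2,-81,0,12],[0,2,-81,0,12],[0,2,-81,0,12]]' 40
python3 -m creep '[[0,0,0,0,12],[0,0,40,0,12],[0,0,80,0,12],[0,0,120,0,12],[-20,-35,120,0,12],[-40,-70,120,0,12],[-60,-105,120,0,12],[-80,-140,120,0,12],[-100,-175,120,0,12],[-120,-210,120,0,12]]'
python3 -m creep '[[-18,-35,0,0,12],[-36,-70,0,0,12],[-54,-105,0,0,12],[-72,-140,0,0,12],[-90,-170,0,0,12],[-104,-191,0,0,12],[-104,-191,0,0,12],[-104,-191,0,0,12]]'
```

```text
time: 24.88
eef_pos: [0.6268, 0.1092, 0.0254]
ee_rot: [-180.0, -0.3, -2.2]
contact_force: [-0.4, -0.5, 7.0]
grip_width: 0.0152
grasp_force: 39.6
time: 25.72
eef_pos: [0.5034, -0.1022, 0.143]
ee_rot: [180.0, -0.1, -2.2]
contact_force: [0.1, 0.4, -0.2]
grip_width: 0.0153
grasp_force: 39.1
time: 26.38
eef_pos: [0.4, -0.2929, 0.1428]
ee_rot: [180.0, -0.0, -2.4]
contact_force: [0.2, -0.6, -0.2]
grip_width: 0.0153
grasp_force: 39.2
```

```bash
python3 -m creep '[[1,1,-35,0,12],[1,1,-75,0,12],[1,1,-105,0,12],[1,1,-116,0,12],[1,1,-117,0,12],[1,1,-117,0,12],[1,1,-117,0,28],[1,1,-117,0,36],[1,1,-117,0,36],[1,1,-117,0,36]]'
python3 -m creep '[[0,0,20,0,36],[0,0,60,0,36],[0,0,100,0,36],[-20,20,130,0,36],[-40,20,130,0,36],[-40,20,130,0,36],[-40,20,130,0,36]]'
python3 - <<'E'
from h import *
s=sense();print(s['eef_pos'],s['grip_width'])
for th in(90,110,130):
  try: blob((.398,-.2915),.037,20,th)
  except Exception as e: print(th,'none')
im,ray,proj=cam('top')
for n,p,z in(('fat',(.5065,.097),.037),):
    q=proj([(*p,z)])[0].astype(int);print(n,q,im[q[1]-5:q[1]+6:2,q[0]-6:q[0]+7:2].min(2))
E
```

```text
time: 27.22
eef_pos: [0.402, -0.291, 0.026]
ee_rot: [180.0, -0.0, -2.2]
contact_force: [0.2, 1.0, -0.1]
grip_width: 0.0311
grasp_force: 0.0
time: 27.8
eef_pos: [0.3614, -0.2709, 0.1557]
ee_rot: [179.9, -0.1, -2.2]
contact_force: [-0.2, 0.1, -0.4]
grip_width: 0.0309
grasp_force: 0.0
[ 0.36140011 -0.27094366  0.15573624] 0.030878783617709134
px [341. 152.] ((340.0, 152.5), (17.0, 16.0), 90.0) xy [ 0.3976 -0.2909] sides 0.0122 0.013 ang -92.2
px [341. 152.] ((340.22412109375, 152.6896514892578), (13.55575942993164, 14.112845420837402), 21.801406860351562) xy [ 0.3975 -0.2907] sides 0.0107 0.0104 ang -23.4
130 none
fat [285 235] [[ 39  47  89 114  81  45  49]
 [ 46 130 201 204 192 117  42]
 [ 75 200 217 176 220 170  75]
 [106 215 178 150 211 190  85]
 [ 75 190 220 200 218 170  71]
 [ 37 102 175 189 174 101  51]]
```

The thin cell's top is within 1 mm of the pocket centre and the fat cell hasn't moved, so I'm handing in.

```bash
python3 -c "
from plant import *
print(sign_off())"
```

```text
the job is handed in; nothing more can be done
None
```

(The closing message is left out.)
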